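# Tidy the paint lane and hold its spring pusher open

## Robot

A 6-joint arm with a two-finger parallel gripper is mounted at the origin on the work surface. World frame = base frame: x ahead of the robot, y to its left, z up, the work surface at z = 0. Lengths are in m, angles in degrees, forces in N, time in s.
With the tool pointing down it reaches from about 0.3 to 0.75 m from the base axis. Payload 8.5 kg.
Tool frame: the origin (TCP) lies midway between the tips of the shut fingers; the grasp point (between the pads) lies 19 mm behind it; z points along the fingers, y is the line along which they close (so a half turn about z gives the same grasp; the last joint's range is limited). The gripper opens to 85 mm and grips with 20 to 120 N. Pads are 22 mm wide; open, the fingers measure 114 mm over their backs; the gripper's body (76 mm by 85 mm) begins 54 mm behind the grasp point. The pads swing forward as they close: fully open they stand 13 mm farther back than shut.
Start: joints at [-79.2, 21.807, 74.336, -0, 83.858, -12.336], TCP at [0.216, -0.506, 0.231] pointing down, gripper open.
Joint ranges: [-178.18, 178.18], [-50.72, 133.34], [12.68, 142.11], [-81.47, 261.47], [9.98, 163.14], [-165.26, 165.26]. Speed limits (degrees/s): [136.94, 136.94, 180, 180, 180, 180].

## Interface

Orientations are given as a 3x3 rotation matrix whose columns are the frame's x, y, z axes.
In Python, from rig import monitor, optics, close_job, models gives the robot as it stands.
- The arm moves only by the tool step_arm, never from a script. Its arguments are lists of equal length, an entry for each row: "fingers": the closure, from -1 (fully open) to 1 (shut); "travel": the shift along the tool's x, y, z scaled (see below), a list of three; "twist": the turn about the tool's z scaled (see below). In form: {"fingers": [fingers, ...], "travel": [[tx, ty, tz], ...], "twist": [twist, ...]}. A call has 1 to 10 rows; each row shifts and turns the commanded pose from where the row before left it, along the tool's axes as they then stand; what a row does not reach is not made up. The controller multiplies each number of a shift by 100 mm and each number of a turn by pi rad. A row lasts 1/8 s, in which the tool goes at most 62.5 mm and 10.7 degrees, less where a joint would pass 70% of its speed; a pose out of reach is approached as far as the arm can. A call with a number of a shift or a turn outside -1 to 1 is refused whole. A call with a gripper value outside its range is refused whole. The fingers move at their own pace and stop on an object; "force" is the grip in N (left out, the last holds). Time passes only in rows, so rows that do not move let the fingers close. It gives the time, the measured TCP pose, the force, the opening and the grip force at its end, in the units of the state.
- monitor.observe(): the state, without advancing time (a new reading comes with each control period).
- optics.get_image(name): name is "side" or "top"; returns (picture, depth): 480x640x3 uint8, blue, green, red; 480x640 float32, m along the optical axis (not along the pixel's ray), 0 where there is no reading.
- optics.get_calibration(name): a dict with "vertical_fov" (degrees; the focal length in pixels is half the picture's height over the tangent of half this angle, whatever the lens; pixels are square), "cx", "cy" (the principal point, pixels), "distortion" ([k1, k2, p1, p2, k3] as OpenCV has them; the pictures are not rectified), "world_from_camera" (4x4, takes a point from camera to world coordinates). Camera axes: x right, y up, looking along -z (the intrinsics and any distortion apply to the point x, -y, -z); pixel columns grow to the right and rows downward; lengths in m; the calibration is good to about 2 mm. A picture is of the moment at which its call begins. get_calibration takes no time and is no camera call.
- close_job(): hands the job in; it is judged then, once.
Trained networks look in the newest picture that a camera, given by its name, has taken for a name from the list of things; names that differ only in an ending like _2 or _b are one class to them, and where a whole thing is asked for, a point or a joint stands for the part that bears it (a point fixed in the world has none). Each returns a list of dicts, best first, with "confidence" (0 to 1); they miss things now and then, are a little off and sometimes report something else, mostly with a low value. They report only what shows in the picture. A call takes as long as a camera call. They do not tell look-alikes from the thing itself.
- models.trace(camera, query): "mask" (480x640 bool, what is visible of it) and "point" ([column, row] in pixels, amid what is visible of it).
- models.landmark_of(camera, query): "point" ([column, row] in pixels: a listed point, or the origin of a listed thing).
The state is a dict: "time_s": time; "q": joint angles; "qvel": joint speeds; "joint_efforts": joint torques, N m; "position": TCP position; "tool_rot": TCP orientation; "ft_force": force on the tool from outside, world axes, zero at the start; "wrist_torque": the same for the moment, N m; "grip_width": finger opening in m; "gripper_force": force on a finger pad.
Only numpy, scipy, OpenCV 4.12 (cv2) and the standard library are available. Lean on these libraries where they do the work, as an engineer would, in place of code of your own. Each camera call takes 0.05 s, during which the arm holds its last target. There are 200 camera calls.

## Task

The orange paint bottle has fallen over in the wooden paint lane: stand it upright on the lane floor, in line, in the gap between the white tub and the green bottle, and let go of it. Then pull the blue spring-return pusher back by its yellow handle until its yellow pointer is over the red clip, and finish while holding it still there (it springs back if released) so that the lane can be refilled. Leave the tub, the green bottle and the clay pot standing where they are.

Things in the scene. Friction and masses are not known exactly. Their poses are not given: they have to be found in the camera images.
- lane: Fixed wooden tray 164 (x) x 520 (y) mm. Origin: centre of its underside, at table height. The lane runs along y. Floor top 8 mm above the table; side fences 12 mm wide rise to 20 mm (inner width 140); end board at +y 38 mm high, at -y 20 mm. From +y to -y along its centre line x = 0: tub, gap (middle at y = +85 mm), green bottle, pusher.
- orange_bottle: Orange square bottle lying flat across the lane floor, cap towards lane -x (the robot's side), base towards +x, yaw within 0.16 rad of that. Body 50 x 50 mm, 84 mm tall with rounded edges, then a round white cap of 36 mm diameter; 110 mm tall in all, 150 to 310 g, centre of mass about 47 mm from the base. Origin: centre of its base; z runs from base to cap; x and y are normal to its sides.
- green_bottle: Green paint bottle of the same shape (50 x 50 mm, 110 mm tall) standing in the lane between the gap and the pusher, at about lane y = -28 mm. Bystander. Origin: centre of its base, z up.
- tub: White tub with grey lid, 84 mm diameter, 85 mm tall, standing in the lane at its +y end, at about lane y = +207 mm. Bystander. Origin: centre of its base, z up.
- clay_pot: Terracotta flower pot, 90 mm across the rim, 75 mm tall, standing on the table beside the lane's +x fence. Bystander. Origin: centre of its base, z up.
- pusher: Blue upright plate 126 mm wide, 12 thick, top 66 mm above the table; carries handle and pointer. Axes as the lane's; origin mid-thickness on the centre line, at table height. Rests at its front stop, lane y = -92 mm; pulls up to 100 mm towards lane -y. Spring force towards +y: 6.3 N at rest plus 0.09 N per mm; springs back when let go.
- handle (a point): Middle of the pusher's yellow T-handle: a horizontal bar 16 mm diameter, 76 mm long along the lane's x, its axis 88 mm above the table, 33 mm behind (-y of) the plate on a 14 mm wide stem below the bar. Free from above and from both sides along y.
- pointer (a point): Tip of the pusher's yellow pointer, a 4 mm wide blade reaching over the lane's +x fence, 30 mm above the table, at the same lane y as the plate's middle.
- clip: Red clip fixed on top of the lane's +x fence, 14 mm wide along the lane, 32 mm along lane x, 4 mm thick: the mark. Origin: middle of its width, on the fence's top 20 mm above the table. Axes parallel to the lane's. It stands 45 to 80 mm behind (lane -y of) the resting pointer.
There are look-alikes about, which are no part of the job. Several things have the shape of the orange_bottle; the one meant has the colours described above.

How it is judged:
By the outcome, as a careful person would: the job done as asked, in the order asked, and still so for the second after the job is handed in, while the arm keeps its last pose, push and grip.
It also fails if it takes over 51 s, if anything falls off the work surface, if the arm or the gripper's body presses on something with over 40 N, if the wrist force passes 120 N, or if a joint passes its speed limit or range.

## Working session

There is one attempt and no reset: what is moved stays moved. The work goes in short steps, Python scripts to look and compute and a tool call to move; the robot and the scene stay as the last step left them, time stands still between calls to the robot, and variables do not carry over. Pictures are saved under pics/ and viewed, at most 10 in all, crops included, and the job is handed in when it is done.

Besides the shell and the picture viewer there is one more tool, called after "Call:" by a JSON object that holds its "fn" and its "kwargs". step_arm: Moves the arm, as the interface text tells. Its arguments: {"type":"object","properties":{"fingers":{"type":"array","items":{"type":"number"}},"travel":{"type":"array","items":{"type":"array","items":{"type":"number"}}},"twist":{"type":"array","items":{"type":"number"}},"force":{"type":"number"}},"required":["fingers","travel","twist"]}

```bash
ls; mkdir -p pics
cat > h.py <<'E'
import numpy as np, cv2
from rig import monitor, optics, models
def cal(n):
    c=optics.get_calibration(n); f=240/np.tan(np.radians(c["vertical_fov"])/2)
    return np.array([[f,0,c["cx"]],[0,f,c["cy"]],[0,0,1.]]),np.array(c["distortion"],float),np.array(c["world_from_camera"])
def rays(n,px):
    K,d,T=cal(n); p=cv2.undistortPoints(np.array(px,float).reshape(-1,1,2),K,d).reshape(-1,2)
    return np.c_[p[:,0],-p[:,1],-np.ones(len(p))],T
def at_z(n,px,z):
    r,T=rays(n,px); w=r@T[:3,:3].T; o=T[:3,3]
    return o+w*((z-o[2])/w[:,2])[:,None]
def at_d(n,px,D):
    r,T=rays(n,px); return (r*np.array(D,float).reshape(-1,1))@T[:3,:3].T+T[:3,3]
def mask_pts(n,m,D):
    v,u=np.nonzero(m&(D>0)); return at_d(n,np.c_[u,v],D[v,u])
E
python3 - <<'E'
from h import *
np.set_printoptions(precision=4,suppress=True)
for n in("top","side"):
    im,D=optics.get_image(n); cv2.imwrite(f"pics/{n}0.png",im); np.save(f"{n}0.npy",D)
    print(n,cal(n)[2])
    for q in("orange_bottle","green_bottle","tub","clay_pot","pusher","clip","handle","pointer","lane"):
        r=models.landmark_of(n,q); print(q,[(np.round(x["point"],1),round(x["confidence"],2)) for x in r[:4]])
print(monitor.observe()["time_s"])
E
```

```text
pics
top [[-0.0128  0.9978 -0.0652  0.4745]
 [-0.9999 -0.0124  0.0055  0.1077]
 [ 0.0046  0.0653  0.9979  1.125 ]
 [ 0.      0.      0.      1.    ]]
orange_bottle [(array([150.5, 183.5]), 0.91), (array([285.6, 212.6]), 0.75), (array([313.3, 109.8]), 0.59), (array([239.1, 378.4]), 0.59)]
green_bottle [(array([341.6, 244.4]), 0.63)]
tub [(array([217.8, 231.9]), 0.66)]
clay_pot [(array([359.6, 165.7]), 0.98)]
pusher [(array([376.1, 246.6]), 0.9)]
clip [(array([413.4, 204.3]), 0.49)]
handle [(array([397.9, 248.1]), 0.87), (array([219.3, 233.7]), 0.64)]
pointer [(array([376.8, 204.1]), 0.87)]
lane [(array([325.9, 242.6]), 0.58)]
side [[-0.998   0.0442 -0.0454  0.4779]
 [-0.0613 -0.4875  0.871   0.988 ]
 [ 0.0164  0.872   0.4892  0.5666]
 [ 0.      0.      0.      1.    ]]
orange_bottle [(array([286.3, 277.5]), 0.84), (array([448.2, 316.9]), 0.69), (array([195.1, 260.5]), 0.64), (array([227.7, 367.2]), 0.58)]
green_bottle [(array([321.5, 261.6]), 0.58)]
tub [(array([296.9, 329.1]), 0.96)]
clay_pot [(array([249.9, 252.1]), 0.86), (array([296.4, 222.8]), 0.43)]
pusher [(array([322.1, 249.8]), 0.58)]
clip [(array([292.8, 226.7]), 0.5)]
handle [(array([327.6, 206. ]), 0.59)]
pointer [(array([289.4, 235. ]), 0.83)]
lane [(array([322.2, 271. ]), 0.55)]
1.0
```

View pics/top0.png

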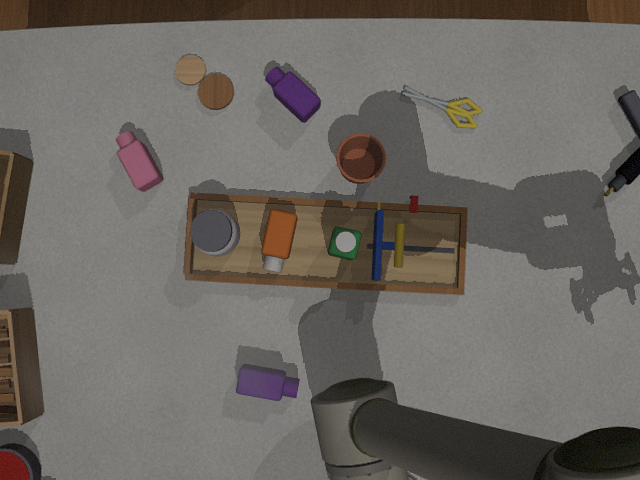

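View pics/side0.png

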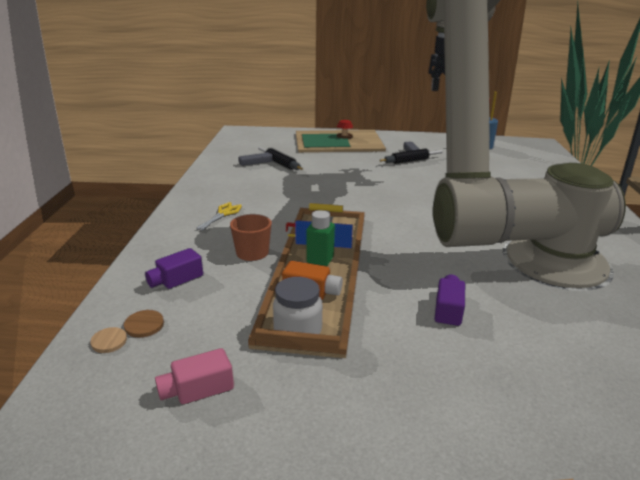

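The top view shows the lane with the tub at (215,232), the fallen orange bottle at (280,238) with its cap at (273,264), the green bottle at (345,243), the pusher at (378,245), the handle at (399,245) and the clip at (414,204). The pink and purple bottles are look-alikes. Next I measure.

Run:
```python
from h import *
np.set_printoptions(precision=4,suppress=True)
im=cv2.imread("pics/top0.png");D=np.load("top0.npy")
hsv=cv2.cvtColor(im,cv2.COLOR_BGR2HSV);H,S,V=cv2.split(hsv)
R=np.zeros(H.shape,bool);R[190:300,180:475]=1
def rep(name,m):
    n,l,st,_=cv2.connectedComponentsWithStats(m.astype(np.uint8));k=1+np.argmax(st[1:,4]);m=l==k
    P=mask_pts("top",m,D);zt=np.percentile(P[:,2],80);Q=P[P[:,2]>zt-.006]
    r=cv2.minAreaRect((Q[:,:2]*1000).astype(np.float32))
    print(name,m.sum(),"ztop",zt,"rect mm",np.round(r[0],1),np.round(r[1],1),round(r[2],1),"mean",Q.mean(0));return m
rep("orange",R&(H>3)&(H<13)&(S>190)&(V>120))
rep("green",R&(H>55)&(H<85)&(S>90))
rep("blue",R&(H>105)&(H<130)&(S>150)&(np.arange(640)[None]>365))
rep("yellow",R&(H>20)&(H<32)&(S>170)&(np.arange(640)[None]>388)&(np.arange(640)[None]<412)&(np.arange(480)[:,None]>218))
rep("red",R&((H<4)|(H>174))&(S>150)&(np.arange(640)[None]>404))
C=np.zeros_like(R);C[254:276,260:288]=1
rep("cap",C&(S<60)&(V>110))
# lane outer corners at z=.02
for c in ([190,195],[467,208],[463,293],[186,278]): print(c,at_z("top",[c],.03 if c[0]<200 else .02)[0])
for q,z in(("handle",.096),("pointer",.032),("clip",.024)):
    r=models.landmark_of("top",q)[0]["point"];print(q,r,at_z("top",[r],z)[0])
m=models.trace("top","lane")[0]["mask"];P=mask_pts("top",m,D);P=P[(P[:,2]>.014)&(P[:,2]<.026)]
r=cv2.minAreaRect((P[:,:2]*1000).astype(np.float32));print("lane",r)
s=monitor.observe();print(s["time_s"],s["position"],s["tool_rot"],s["grip_width"])
```

```text
orange 10 ztop 0.057572328251797124 rect mm [563.6 150.6] [ 3.5 14.6] 89.8 mean [0.5629 0.1508 0.0562]
green 434 ztop 0.09186409693217916 rect mm [529.7  58.6] [48.9 49.1] 75.4 mean [0.5276 0.0594 0.0903]
blue 530 ztop 0.06631760433849987 rect mm [525.8 -13.4] [ 32.3 123.5] 86.1 mean [ 0.5263 -0.0045  0.0648]
yellow 215 ztop 0.0957219165168822 rect mm [523.9 -35.6] [13.5 73.7] 85.5 mean [ 0.5246 -0.0359  0.094 ]
red 116 ztop 0.024423692411909892 rect mm [603.1 -75. ] [12.1 30.6] 84.7 mean [ 0.6035 -0.0749  0.0229]
cap 195 ztop 0.050438583681025675 rect mm [495.1 186. ] [24.8 24.9] 75.3 mean [0.4946 0.1864 0.0486]
[190, 195] [0.6241 0.3404 0.03  ]
[467, 208] [ 0.5947 -0.1758  0.02  ]
[463, 293] [ 0.4362 -0.1639  0.02  ]
[186, 278] [0.4707 0.3476 0.03  ]
handle [397.9, 248.1] [ 0.5181 -0.0334  0.096 ]
pointer [376.8, 204.1] [ 0.6024 -0.0049  0.032 ]
clip [413.4, 204.3] [ 0.6022 -0.074   0.024 ]
lane ((531.7426147460938, 87.53323364257812), (520.2805786132812, 165.0687255859375), 86.19229125976562)
1.2 [ 0.2161 -0.5058  0.2313] [[ 0.9196  0.3929  0.    ]
 [ 0.3929 -0.9196 -0.    ]
 [-0.      0.     -1.    ]] 0.08533744255221323
```

```bash
python3 -c "
import cv2
im=cv2.imread('pics/top0.png')[180:305,175:480];cv2.imwrite('pics/c1.png',cv2.resize(im,None,fx=2.6,fy=2.6,interpolation=2))"
```

```text
(no output)
```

View pics/c1.png

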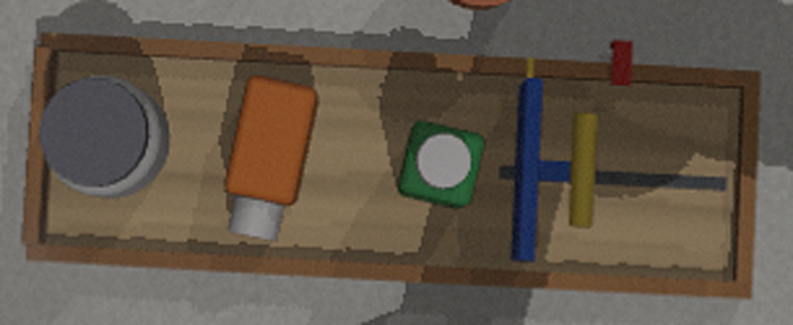

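The crop shows the orange body's corners at about (252,77), (318,92), (295,204), (227,191) and the cap at (255,220). The lane fit agrees with the handle, green bottle and clip positions.

```bash
cat >> h.py <<'E'
C0=np.array([.5317,.0875]);LY=np.array([.0665,.9978]);LX=np.array([.9978,-.0665])
def lane(p): d=np.atleast_2d(p)[:,:2]-C0; return np.c_[d@LX,d@LY]*1000
def world(l): return C0+l[0]/1000*LX+l[1]/1000*LY
E
python3 - <<'E'
from h import *
np.set_printoptions(precision=4,suppress=True)
im=cv2.imread("pics/top0.png");D=np.load("top0.npy")
H,S,V=cv2.split(cv2.cvtColor(im,cv2.COLOR_BGR2HSV))
R=np.zeros(H.shape,bool);R[200:275,255:305]=1
m=R&(H<16)&(S>170)
print(m.sum());P=mask_pts("top",m,D);Q=P[P[:,2]>.05];print(np.median(Q[:,2]))
u=np.argwhere(m)[:,::-1]
r=cv2.minAreaRect((at_z("top",u,.057)[:,:2]*1000).astype(np.float32));print(r,lane(np.array(r[0])/1000), cv2.boxPoints(r))
cm=np.zeros_like(R);cm[254:276,260:288]=1;cm&=(S<60)&(V>110);P=mask_pts("top",cm,D);Q=P[P[:,2]>.042]
r=cv2.minAreaRect((Q[:,:2]*1000).astype(np.float32));print("cap",r,Q.mean(0),lane(Q.mean(0)))
c=np.array([[252,77],[318,92],[295,204],[227,191]])/2.6+[175,180];W=at_z("top",c,.057);print(W,lane(W))
E
```

```text
1251
0.05670391522931939
((548.7710571289062, 174.1336669921875), (50.418601989746094, 82.38467407226562), 77.524169921875) [[11.2724 87.5783]] [[503.1055 158.4183]
 [583.5448 140.6209]
 [594.4366 189.849 ]
 [513.9973 207.6464]]
cap ((494.9104309082031, 185.4335174560547), (25.924318313598633, 24.89734649658203), 75.08747100830078) [0.4945 0.1855 0.0481] [[-43.638   95.3009]]
[[0.5918 0.1864 0.057 ]
 [0.5808 0.1409 0.057 ]
 [0.5037 0.1575 0.057 ]
 [0.5132 0.2042 0.057 ]] [[ 53.3679 102.6354]
 [ 45.4251  56.5073]
 [-32.5561  67.9482]
 [-26.1872 115.1713]]
```

Call:
{"fn": "step_arm", "kwargs": {"fingers": [-1, -1, -1, -1, -1, -1, -1, -1, -1, -1], "travel": [[0, 0, 0], [0, 0, 0], [0, 0, 0], [0, 0, 0], [0.114, -0.566, 0], [0.114, -0.566, 0], [0.114, -0.566, 0], [0.114, -0.566, 0], [0.114, -0.566, 0], [0.114, -0.566, 0]], "twist": [0.0494, 0.0494, 0.0494, 0.0494, 0, 0, 0, 0, 0, 0], "force": 20}}

```text
time_s: 2.45
position: [0.3565, -0.1872, 0.2316]
tool_rot: [[0.976, -0.216, 0.001], [-0.216, -0.976, -0.001], [0.001, 0.0, -1.0]]
ft_force: [1.1, -0.8, 0.4]
grip_width: 0.0855
gripper_force: 0.0
```

Call:
{"fn": "step_arm", "kwargs": {"fingers": [-1, -1, -1, -1, -1, -1, -1, -1], "travel": [[0.114, -0.566, 0], [0.114, -0.566, 0], [0.114, -0.566, 0], [0.114, -0.566, 0], [0.114, -0.566, 0], [0.114, -0.566, 0], [0.114, -0.566, 0], [0, 0, 0]], "twist": [0, 0, 0, 0, 0, 0, 0, 0]}}

```text
time_s: 3.45
position: [0.5197, 0.1838, 0.2307]
tool_rot: [[0.977, -0.211, -0.0], [-0.211, -0.977, 0.0], [-0.0, -0.0, -1.0]]
ft_force: [-0.2, 0.0, -1.3]
grip_width: 0.0857
gripper_force: 0.0
```

```bash
cat >> h.py <<'E'
def go(t,yaw=None,z=None):
    s=monitor.observe();R=np.array(s["tool_rot"]);p=np.array(s["position"]);t=np.array([*t,p[2] if z is None else z])
    y=np.degrees(np.arctan2(R[1,0],R[0,0]))
    print("t",s["time_s"],"p",np.round(p,4),"yaw",round(y,2),"w",round(s["grip_width"],4),"gf",np.round(s["gripper_force"],1),"F",np.round(s["ft_force"],1),"tool d(x100mm)",np.round(R.T@(t-p)*10,3),"tiltz",np.round(R[:,2],3), "q6",round(s["q"][5],1))
    if yaw is not None: print("twist",round((y-yaw)/180,4))
E
python3 -c "
from h import *
go((.5195,.1806),-12.5,.012)"
```

```text
t 3.45 p [0.5197 0.1838 0.2307] yaw -12.18 w 0.0857 gf 0.0 F [-0.2  0.  -1.3] tool d(x100mm) [0.005 0.033 2.187] tiltz [-0.  0. -1.] q6 109.3
twist 0.0018
```

Call:
{"fn": "step_arm", "kwargs": {"fingers": [-1, -1, -1, -1, -1, -1, 0, 1, 1, 1], "travel": [[0.005, 0.033, 0.5], [0, 0, 0.5], [0, 0, 0.5], [0, 0, 0.4], [0, 0, 0.287], [0, 0, 0], [0, 0, 0], [0, 0, 0], [0, 0, 0], [0, 0, 0]], "twist": [0.0018, 0, 0, 0, 0, 0, 0, 0, 0, 0], "force": 20}}

```text
time_s: 4.7
position: [0.5198, 0.1777, 0.0143]
tool_rot: [[0.975, -0.221, 0.003], [-0.221, -0.975, 0.0], [0.003, -0.001, -1.0]]
ft_force: [0.1, -0.2, 6.6]
grip_width: 0.0502
gripper_force: 20.1
```

Call:
{"fn": "step_arm", "kwargs": {"fingers": [1, 1, 1, 1, 1], "travel": [[0, 0, -0.1], [0, 0, -0.1], [0, 0, -0.1], [0, 0, -0.1], [0, 0, 0]], "twist": [0, 0, 0, 0, 0]}}

```text
time_s: 5.32
position: [0.5194, 0.1776, 0.0535]
tool_rot: [[0.975, -0.221, 0.002], [-0.221, -0.975, 0.0], [0.002, -0.001, -1.0]]
ft_force: [-1.1, 0.3, -1.8]
grip_width: 0.0504
gripper_force: 21.3
```

```bash
python3 -c "
from h import *
go((.5195,.1806))
im,D=optics.get_image('side');cv2.imwrite('pics/s1.png',cv2.resize(im[150:370,180:440],None,fx=2.6,fy=2.6,interpolation=2))"
```

```text
t 5.325 p [0.5194 0.1776 0.0535] yaw -12.75 w 0.0504 gf 21.3 F [-1.1  0.3 -1.8] tool d(x100mm) [-0.006 -0.029  0.   ] tiltz [ 0.002  0.    -1.   ] q6 109.3
```

View pics/s1.png

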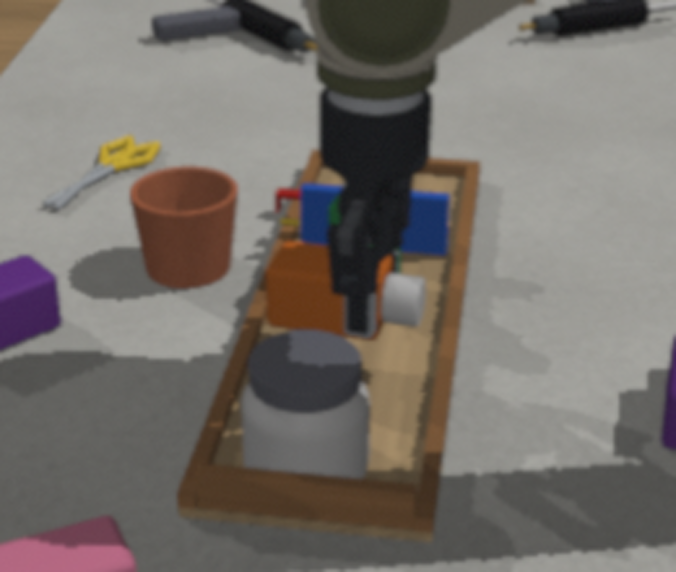

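The bottle hangs rigidly, roughly level: base at (265,285), cap at (405,300) in the crop. So I'll turn it by pressing its lower base edge against the inner +x fence and swinging the grip in an arc about that edge.

Call:
{"fn": "step_arm", "kwargs": {"fingers": [1, 1, 1, 1, 1, 1, 1, 1], "travel": [[0, 0, 0], [0, 0.04, 0.1], [0, 0, 0.12], [0, 0, 0.11], [0.06, 0, 0], [0.06, 0, 0], [0.06, 0, 0], [0, 0, 0]], "twist": [-0.025, -0.025, 0, 0, 0, 0, 0, 0]}}

```text
time_s: 6.38
position: [0.5357, 0.1726, 0.0195]
tool_rot: [[0.998, -0.066, -0.003], [-0.066, -0.998, 0.0], [-0.003, 0.0, -1.0]]
ft_force: [-4.0, 0.6, -2.0]
grip_width: 0.0505
gripper_force: 21.5
```

```bash
python3 -c "
from h import *
go((.5195,.1806));print(lane(monitor.observe()['position']))"
```

```text
t 6.375 p [0.5357 0.1726 0.0195] yaw -3.77 w 0.0505 gf 21.5 F [-4.   0.6 -2. ] tool d(x100mm) [-0.167 -0.069  0.   ] tiltz [-0.003  0.    -1.   ] q6 99.5
[[-1.70224709 85.16567135]]
```

Call:
{"fn": "step_arm", "kwargs": {"fingers": [1, 1, 1, 1, 1, 1, 1], "travel": [[0.055, 0, -0.08], [0.055, 0, -0.085], [0.06, 0, -0.075], [0.07, 0, -0.07], [0.08, 0, -0.06], [0.085, 0, -0.05], [0, 0, 0]], "twist": [0, 0, 0, 0, 0, 0, 0]}}

```text
time_s: 7.25
position: [0.5784, 0.1695, 0.0624]
tool_rot: [[0.998, -0.066, 0.003], [-0.066, -0.998, -0.0], [0.003, -0.0, -1.0]]
ft_force: [-1.3, -0.2, 1.8]
grip_width: 0.0499
gripper_force: 21.3
```

```bash
python3 -c "
from h import *
go((.5195,.1806));print(lane(monitor.observe()['position']))
im,D=optics.get_image('side');cv2.imwrite('pics/s2.png',cv2.resize(im[150:370,180:440],None,fx=2.6,fy=2.6,interpolation=2))"
```

```text
t 7.25 p [0.5784 0.1695 0.0624] yaw -3.78 w 0.0499 gf 21.3 F [-1.3 -0.2  1.8] tool d(x100mm) [-0.595 -0.072 -0.002] tiltz [ 0.003 -0.    -1.   ] q6 98.9
[[41.09774128 84.94461603]]
```

View pics/s2.png

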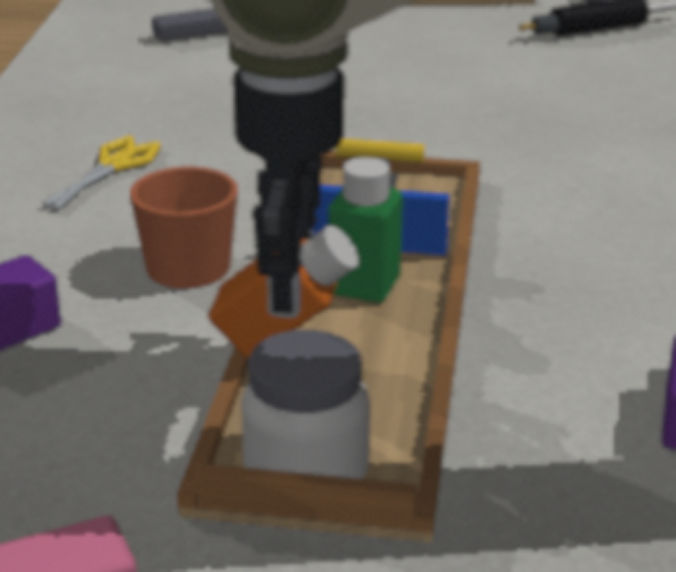

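It's working: the bottle is tilted about 45°, base at (240,310), cap up at (330,255). I continue the arc.

Call:
{"fn": "step_arm", "kwargs": {"fingers": [1, 1, 1, 1, 1, 1, 1], "travel": [[0.09, 0, -0.035], [0.095, 0, -0.025], [0.1, 0, -0.01], [0.1, 0, 0], [0.1, 0, 0.02], [0.07, 0, 0.02], [0, 0, 0]], "twist": [0, 0, 0, 0, 0, 0, 0]}}

```text
time_s: 8.18
position: [0.6333, 0.166, 0.0646]
tool_rot: [[0.998, -0.066, 0.002], [-0.066, -0.998, 0.0], [0.002, -0.0, -1.0]]
ft_force: [0.1, -0.1, -0.6]
grip_width: 0.0502
gripper_force: 21.8
```

```bash
python3 -c "
from h import *
go((.5195,.1806));print(lane(monitor.observe()['position']))
im,D=optics.get_image('side');cv2.imwrite('pics/s3.png',cv2.resize(im[150:370,180:440],None,fx=2.6,fy=2.6,interpolation=2))"
```

```text
t 8.175 p [0.6333 0.166  0.0646] yaw -3.77 w 0.0502 gf 21.8 F [ 0.1 -0.1 -0.6] tool d(x100mm) [-1.146 -0.071 -0.003] tiltz [ 0.002  0.    -1.   ] q6 98.1
[[96.2051006  85.10068993]]
```

View pics/s3.png

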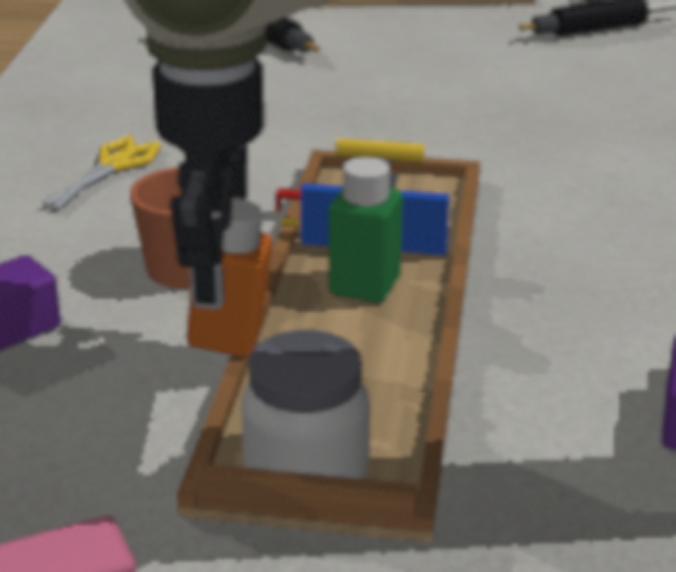

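Nearly upright now: its edges lean like those of the green bottle. I lift, carry it back over the lane centre and measure it.

Call:
{"fn": "step_arm", "kwargs": {"fingers": [1, 1, 1, 1, 1, 1], "travel": [[0, 0, -0.2], [0, 0, -0.2], [-0.3, 0, 0], [-0.3, 0, 0], [-0.3, 0, 0], [0, 0, 0]], "twist": [0, 0, 0, 0, 0, 0]}}

```text
time_s: 8.98
position: [0.5406, 0.1723, 0.1046]
tool_rot: [[0.998, -0.065, -0.001], [-0.065, -0.998, -0.0], [-0.001, 0.0, -1.0]]
ft_force: [0.3, -0.4, -2.1]
grip_width: 0.0498
gripper_force: 21.5
```

```bash
cat > m.py <<'E'
from h import *
np.set_printoptions(precision=1,suppress=True)
go((.5374,.1723));print(lane(monitor.observe()['position']))
im,D=optics.get_image('side')
H,S,V=cv2.split(cv2.cvtColor(im,cv2.COLOR_BGR2HSV));m=(H<16)&(S>170)&(D>0)
n,l,st,c=cv2.connectedComponentsWithStats(m.astype(np.uint8))
for k in range(1,n):
    if st[k,4]<60: continue
    P=mask_pts('side',l==k,D);L=np.c_[lane(P),P[:,2]*1000]
    if abs(L[:,0].mean())>150 or abs(L[:,1].mean()-85)>80: continue
    F=L[L[:,1]>np.percentile(L[:,1],85)-8]
    print(st[k],"n",len(F),"lane y front",np.median(F[:,1]))
    for z in range(10,140,8):
        G=F[abs(F[:,2]-z)<4]
        if len(G)>4: print(z,"x",np.percentile(G[:,0],[2,98]),"y",np.median(G[:,1]))
    print("zmin",np.percentile(F[:,2],1),"zmax",np.percentile(L[:,2],99))
cv2.imwrite('pics/last.png',cv2.resize(im[150:370,180:440],None,fx=2.6,fy=2.6,interpolation=2))
E
python3 m.py
```

```text
t 8.975 p [0.5 0.2 0.1] yaw -3.71 w 0.0498 gf 21.5 F [ 0.3 -0.4 -2.1] tool d(x100mm) [-0.  0.  0.] tiltz [-0. -0. -1.] q6 99.4
[[ 3.3 85.2]]
[300 226  33  47 740] n 685 lane y front 109.7433238693081
66 x [-21.5  13.5] y 109.82084410489666
74 x [-22.7  21.9] y 109.70130258703483
82 x [-24.   21.4] y 110.12881845790665
90 x [-25.6  20. ] y 110.01998286398387
98 x [-26.1  18.1] y 109.93482487175494
106 x [-27.5  -5.1] y 109.34810950544927
114 x [-28.9  -9.4] y 109.40925658873041
122 x [-30.3  -9.1] y 109.85376030590226
130 x [-31.7  -9.1] y 109.77926179022968
138 x [-31.7  -8.9] y 109.19923555969905
zmin 67.18869141266197 zmax 143.8985069573943
```

View pics/last.png

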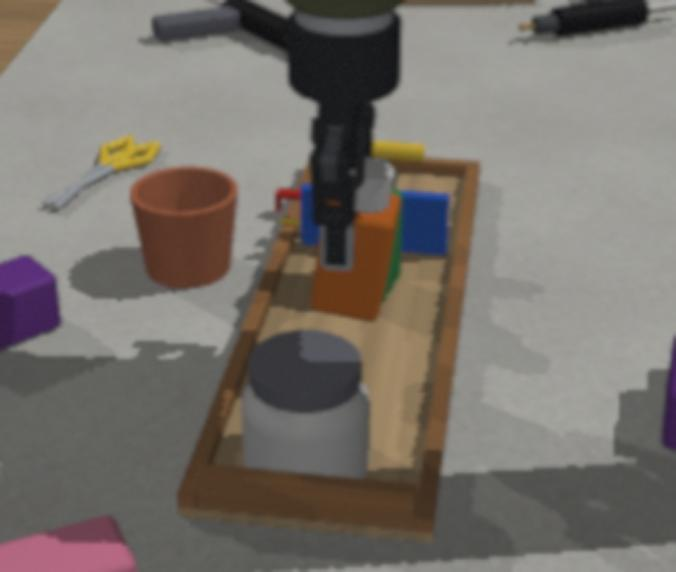

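Tilt left is about 8.6°, cap towards -x, and the bottle is centred at lane y 84.7. I lower it so the base edge lands at x ≈ -25.

Call:
{"fn": "step_arm", "kwargs": {"fingers": [1, 1, 1, 1, 1], "travel": [[-0.04, 0, 0.15], [0, 0, 0.15], [0, 0, 0.12], [0, 0, 0.08], [0, 0, 0]], "twist": [0, 0, 0, 0, 0]}}

```text
time_s: 9.65
position: [0.5384, 0.1723, 0.0541]
tool_rot: [[0.998, -0.066, -0.001], [-0.066, -0.998, -0.0], [-0.001, 0.0, -1.0]]
ft_force: [0.2, -0.3, -1.6]
grip_width: 0.0498
gripper_force: 21.6
```

Call:
{"fn": "step_arm", "kwargs": {"fingers": [1, 1, 1], "travel": [[0, 0, 0.03], [0, 0, 0.03], [0, 0, 0]], "twist": [0, 0, 0]}}

```text
time_s: 10.02
position: [0.5413, 0.1722, 0.0513]
tool_rot: [[0.998, -0.066, 0.008], [-0.066, -0.998, 0.0], [0.008, -0.001, -1.0]]
ft_force: [4.2, -1.6, 11.5]
grip_width: 0.0497
gripper_force: 23.0
```

Call:
{"fn": "step_arm", "kwargs": {"fingers": [1, 1, 1, 1, 1], "travel": [[0.03, 0, 0.01], [0.03, 0, 0.01], [0.02, 0, 0.01], [0, 0, 0], [0, 0, 0]], "twist": [0, 0, 0, 0, 0]}}

```text
time_s: 10.65
position: [0.5477, 0.1718, 0.0475]
tool_rot: [[0.998, -0.065, 0.004], [-0.065, -0.998, 0.0], [0.004, -0.0, -1.0]]
ft_force: [-0.7, -1.3, 8.1]
grip_width: 0.0496
gripper_force: 22.6
```

```bash
python3 m.py
```

```text
t 10.65 p [0.5 0.2 0. ] yaw -3.75 w 0.0496 gf 22.6 F [-0.7 -1.3  8.1] tool d(x100mm) [-0.1  0.  -0. ] tiltz [ 0.  0. -1.] q6 99.4
[[10.3 85.2]]
[313 249  15  47 456] n 368 lane y front 109.27515010230185
18 x [-23.4 -15.9] y 108.82297398845283
26 x [-23.3 -15.8] y 109.51614888694382
34 x [-23.  -14.6] y 109.43002390413979
42 x [-23.7 -10.7] y 109.60785357825964
50 x [-23.   -2.7] y 109.39140555776402
58 x [-24.2  -2.4] y 109.69370448270269
66 x [-24.   -2.2] y 109.44692252856345
74 x [-23.9  -2.2] y 109.63686392028092
82 x [-23.8  -2.3] y 109.42241274196903
90 x [-23.5  -1.7] y 107.59373465556519
zmin 14.545961557882768 zmax 91.82548458392964
```

The bottle is upright, with vertical edges, centred near lane x=1, y=85, its body top at 92 mm. I release and rise.

Call:
{"fn": "step_arm", "kwargs": {"fingers": [0, -1, -1, -1, -1, -1, -1, -1, -1], "travel": [[0, 0, 0], [0, 0, 0], [0, 0, 0], [0, 0, 0], [0, 0, -0.2], [0, 0, -0.3], [0, 0, -0.4], [0, 0, -0.4], [0, 0, 0]], "twist": [0, 0, 0, 0, 0, 0, 0, 0, 0]}}

```text
time_s: 11.82
position: [0.5475, 0.172, 0.1785]
tool_rot: [[0.998, -0.065, 0.006], [-0.065, -0.998, 0.001], [0.006, -0.001, -1.0]]
ft_force: [0.9, -0.0, -0.5]
grip_width: 0.0852
gripper_force: 0.0
```

```bash
python3 m.py; python3 -c "
from h import *
w=world((0,-125));print(w);go(w,-3.81,.069)"
```

```text
t 11.825 p [0.5 0.2 0.2] yaw -3.75 w 0.0852 gf 0.0 F [ 0.9 -0.  -0.5] tool d(x100mm) [-0.1  0.  -0. ] tiltz [ 0.  0. -1.] q6 99.4
[[10.2 85.3]]
[300 249  28  47 717] n 619 lane y front 109.44970781656171
18 x [-23.3 -16.1] y 109.75851504058686
26 x [-23.3 -15.7] y 108.32468919566739
34 x [-23.9 -14.4] y 108.72392477474406
42 x [-23.6  -9.1] y 109.17743452271861
50 x [-24.4  16.2] y 109.52778466699635
58 x [-24.   20.1] y 109.78140301821225
66 x [-24.   20.5] y 109.93318107148423
74 x [-23.8  21.6] y 109.80390465003853
82 x [-23.8  21.8] y 109.65768125864722
90 x [-22.2  22. ] y 107.33793655084756
zmin 17.324632627326782 zmax 92.11141440605988
[ 0.5233875 -0.037225 ]
t 11.875 p [0.5466 0.1718 0.1765] yaw -3.75 w 0.0855 gf 0.0 F [ 0.  -0.  -0.6] tool d(x100mm) [-0.097  2.102  1.074] tiltz [ 0.002  0.    -1.   ] q6 99.4
twist 0.0003
```

Call:
{"fn": "step_arm", "kwargs": {"fingers": [-1, -1, -1, -1, -1, -1, -1, -1, -1], "travel": [[0, 0.42, 0], [-0.08, 0.42, 0], [-0.08, 0.42, 0], [-0.08, 0.42, 0], [-0.08, 0.42, 0], [0, 0, 0], [0, 0, 0.3], [0, 0, 0.3], [0, 0, 0]], "twist": [0, 0, 0, 0, 0, 0, 0, 0, 0]}}

```text
time_s: 13.0
position: [0.4994, -0.0347, 0.1135]
tool_rot: [[0.998, -0.065, -0.005], [-0.065, -0.998, 0.002], [-0.006, -0.002, -1.0]]
ft_force: [0.6, 0.2, 0.3]
grip_width: 0.0855
gripper_force: 0.0
```

```bash
python3 -c "
from h import *
w=world((-22,-125));print(w,lane(monitor.observe()['position']));go(w,-3.81,.07)"
```

```text
[ 0.5014359 -0.035762 ] [[ -24.08564918 -124.02864385]]
t 13.0 p [ 0.4994 -0.0347  0.1135] yaw -3.72 w 0.0855 gf 0.0 F [0.6 0.2 0.3] tool d(x100mm) [0.023 0.01  0.435] tiltz [-0.005  0.002 -1.   ] q6 76.2
twist 0.0005
```

Call:
{"fn": "step_arm", "kwargs": {"fingers": [-1, -1, -1, -1, 0, 1, 1, 1, 1], "travel": [[0.02, 0.01, 0.2], [0, 0, 0.15], [0, 0, 0.085], [0, 0, 0], [0, 0, 0], [0, 0, 0], [0, 0, 0], [0, 0, 0], [0, 0, 0]], "twist": [0, 0, 0, 0, 0, 0, 0, 0, 0], "force": 70}}

```text
time_s: 14.12
position: [0.5027, -0.036, 0.0726]
tool_rot: [[0.998, -0.066, 0.001], [-0.066, -0.998, 0.001], [0.001, -0.002, -1.0]]
ft_force: [-0.4, 7.0, 5.8]
grip_width: 0.0137
gripper_force: 68.2
```

Call:
{"fn": "step_arm", "kwargs": {"fingers": [1, 1, 1, 1, 1, 1, 1, 1, 1], "travel": [[0, 0.05, 0], [0, 0.08, 0], [0, 0.1, 0], [0, 0.1, 0], [0, 0.1, 0], [0, 0.1, 0], [0, 0.07, 0], [0, 0, 0], [0, 0, 0]], "twist": [0, 0, 0, 0, 0, 0, 0, 0, 0]}}

```text
time_s: 15.25
position: [0.4988, -0.095, 0.0726]
tool_rot: [[0.998, -0.066, 0.001], [-0.066, -0.998, 0.003], [0.001, -0.003, -1.0]]
ft_force: [1.6, 12.4, 7.3]
grip_width: 0.0136
gripper_force: 68.5
```

```bash
cat > p.py <<'E'
from h import *
np.set_printoptions(precision=1,suppress=True)
go((.5,0));print("tcp lane",lane(monitor.observe()['position']))
im,D=optics.get_image('top')
H,S,V=cv2.split(cv2.cvtColor(im,cv2.COLOR_BGR2HSV))
W=np.zeros(H.shape,bool);W[185:225,365:450]=1
for nm,m,z in(("clip",W&((H<5)|(H>174))&(S>150),.024),("pointer",W&(H>20)&(H<33)&(S>140),.031)):
    u=np.argwhere(m)[:,::-1]
    if len(u): L=lane(at_z("top",u,z));print(nm,len(u),"y range",np.percentile(L[:,1],[1,99]),"med",np.median(L,0))
for q,z in(("pointer",.031),("clip",.022)):
    for c in("top","side"):
        if c=="side": sim,_=optics.get_image(c)
        r=models.landmark_of(c,q)
        if r: print(c,q,r[0]["confidence"],lane(at_z(c,[r[0]["point"]],z)))
b=np.zeros(H.shape,bool);b[190:300,365:470]=1
P=at_z("top",np.argwhere(b&(H>105)&(H<130)&(S>150))[:,::-1],.066);L=lane(P);print("plate y",np.median(L[(L[:,0]>35)],0) )
cv2.imwrite('pics/e.png',np.vstack([cv2.resize(im[180:300,360:480],(500,500),interpolation=2)]))
E
python3 p.py
```

```text
t 15.25 p [ 0.5 -0.1  0.1] yaw -3.78 w 0.0136 gf 68.5 F [ 1.6 12.4  7.3] tool d(x100mm) [-0.1 -0.9  0. ] tiltz [ 0.  0. -1.] q6 69.4
tcp lane [[ -20.7 -184.3]]
clip 86 y range [-163.4 -151. ] med [  86.4 -158.9]
pointer 12 y range [-153.2 -151. ] med [  72.3 -152.8]
top pointer 0.6 [[  79.4 -154.8]]
side pointer 0.84 [[  78.4 -141.6]]
top clip 0.48 [[  82.  -158.2]]
side clip 0.56 [[  76.6 -145.2]]
plate y [  49.2 -151.6]
```

View pics/e.png

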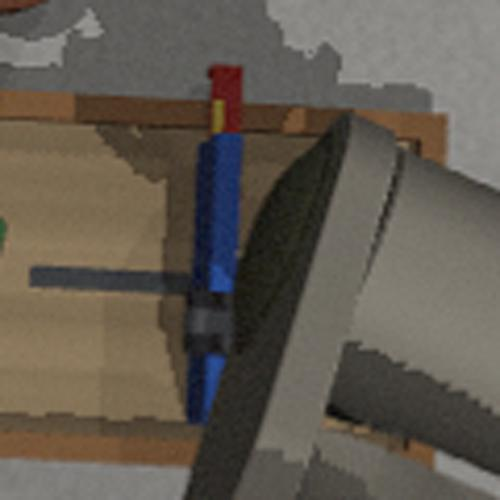

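The yellow pointer (col 219) is over the left part of the red clip (213–241), so it needs about 5 mm more.

Call:
{"fn": "step_arm", "kwargs": {"fingers": [1, 1, 1, 1, 1, 1], "travel": [[0, 0.03, 0], [0, 0.025, 0], [0, 0, 0], [0, 0, 0], [0, 0, 0], [0, 0, 0]], "twist": [0, 0, 0, 0, 0, 0]}}

```text
time_s: 16.35
position: [0.4984, -0.1003, 0.0726]
tool_rot: [[0.998, -0.066, 0.001], [-0.066, -0.998, 0.003], [0.0, -0.003, -1.0]]
ft_force: [1.0, 11.4, 6.1]
grip_width: 0.0138
gripper_force: 68.5
```

```bash
python3 p.py; python3 -c "
import cv2
from h import *
a=cv2.resize(cv2.imread('pics/e.png')[40:180,150:300],None,fx=2.6,fy=2.6);im,_=optics.get_image('side');b=cv2.resize(im[170:350,220:400],(364,364),interpolation=2)
cv2.imwrite('pics/f.png',np.hstack([a[:364],b]))";  python3 m.py | grep -v "^z" | tail -14
```

```text
t 16.35 p [ 0.5 -0.1  0.1] yaw -3.77 w 0.0138 gf 68.5 F [ 1.  11.4  6.1] tool d(x100mm) [-0.1 -1.   0. ] tiltz [ 0.  0. -1.] q6 68.8
tcp lane [[ -20.7 -189.6]]
clip 86 y range [-163.5 -150.2] med [  86.4 -155.4]
pointer 14 y range [-158.8 -156.5] med [  73.5 -157.7]
top pointer 0.95 [[  78.9 -158.6]]
side pointer 0.85 [[  76.4 -152.8]]
top clip 0.48 [[  84.2 -154.4]]
side clip 0.6 [[  77.5 -146.6]]
plate y [  49.2 -156. ]
t 16.75 p [ 0.5 -0.1  0.1] yaw -3.76 w 0.0136 gf 68.5 F [ 1.5 11.6  6.2] tool d(x100mm) [ 0.2 -2.7  0. ] tiltz [ 0.  0. -1.] q6 68.8
[[ -20.7 -189.5]]
[300 248  28  48 706] n 612 lane y front 109.41758565649207
18 x [-23.4 -16. ] y 109.86228883965563
26 x [-24.2 -15.8] y 108.70136319223118
34 x [-23.9 -15.7] y 109.19888698855375
42 x [-23.7  -9. ] y 110.03836112371823
50 x [-24.2  12.3] y 109.53363944460234
58 x [-24.1  20.2] y 109.87405116805763
66 x [-24.   20.4] y 109.74435823781843
74 x [-23.8  21.8] y 109.58164709253126
82 x [-23.7  21.8] y 109.54576491140145
90 x [-22.4  22. ] y 107.69529976289309
```

View pics/f.png

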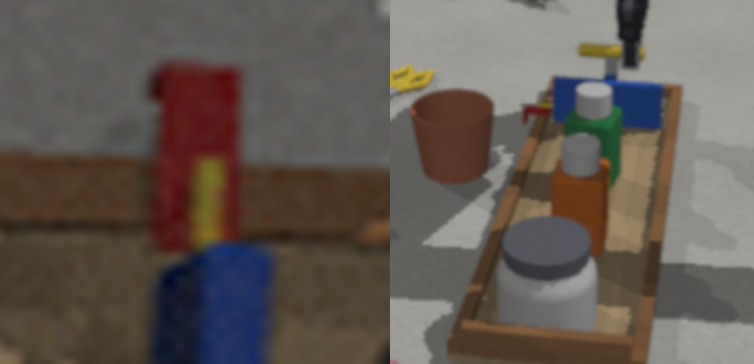

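The pointer sits centred over the red clip (about 1 mm once parallax is allowed for). The orange bottle, green bottle, tub and pot are all standing. I hand in.

```bash
python3 -c "
from rig import close_job
print(close_job())"
```

```text
the job is handed in; nothing more can be done
None
```

The orange bottle stands upright and released in the gap (about 1 mm off the centre line, lane y about 85 mm). The arm is holding the pusher still with its pointer over the red clip, and the job is handed in; I was not shown a verdict.

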